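# Reset a telescoping end stop on a drill jig and butt the bar against it

## Task

Set the drill jig's telescoping end stop one hole shorter: press its brass spring button flush, push the outer tube by its black collar towards the bracket until the button pops up in the next hole, then slide the copper bar along its nest until it butts against the stop plate. Work gently, with no more than a firm finger push (about 20 N), so that the button is not bent, and leave the other things on the bench where they are.

Things in the scene. Friction and masses are not known exactly. Their poses are not given: they have to be found in the camera images.
- jig: Grey-green cast drill jig bolted to the bench. Base plate 110 mm (x) by 480 mm (y) by 12 mm, long axis = its y. Origin on the underside, on the centre line; plate from y = -255 to +225 mm; z up; heights below are from its underside. Bracket and end stop lie at its -y end, the bar's nest at its +y end, all on the line x = 0. A 50 mm wide recess, 5 mm deep (y -70 to +10), clears the stop plate's foot.
- bracket (a point): Centre of the bracket's side that looks to +y (jig y = -215, z = 55; bracket 80 mm wide, top z = 87). Its block holds a 26 mm square inner tube that runs from here along +y to jig y = -105. The block is clamped at a height set by hand, which no reading gives: the inner tube's axis, with button and end stop on it, is level at z = 48 to 62. This point does not move with it.
- end_stop (a joint): Travel of the end stop along the jig, m: 0 at the start, button in the hole next to the collar; grows towards the bracket (jig -y). Grey steel outer tube over the inner tube: 32 mm square, 2 mm wall, 139 mm long, its flat top 16 mm above the tube's axis (jig z = 64 to 78), with three 12 mm holes on top, 32 mm apart. Button in the next hole: 0.032. Friction about 1.5 N.
- start_of_collar (a point): Fixed point on the jig's centre line (jig y = -133, z = 71, the middle of its range) where the face of the black collar that looks to +y, towards the button, stands at the start. The collar is on the outer tube's mouth: 48 mm square, 6 mm thick, 8 mm above the tube's top. It is what one pushes on. Hole centres lie 8, 40 and 72 mm from this face. Does not move with the tube.
- button (a joint): How far the brass spring button is pressed, m: 0 = out (dome top 6 mm above the outer tube's top), 0.006 = flush with it, 0.008 = under the wall between holes. It stays at jig y = -125, 10 mm diameter, round dome of radius 5 mm. Spring 2.5 N at 0, 5 N at 0.006. Pressed flush, the tube rides over it with a push of 10 to 16 N; 1.5 mm or more short of flush it jams.
- nest (a point): Middle of the bar's nest, on the plate (jig y = 65, z = 12). Two steel rails 22 mm apart, 7 mm high, jig y 15 to 115, guide the bar, which lies flat on the plate. A drill-bush bridge spans it at jig y 62 to 88 (70 mm wide, top of the bush at z = 55). From y = 115 on the plate is bare, so a finger can come down behind the bar's tail. Axes as the jig's.
- bar: Plain copper bar in the nest, 20 x 180 x 16 mm (x, y, z), 0.4 to 0.65 kg, origin in the centre of its underside, long axis y along the jig; loose, held sideways by the rails with 1 mm of play a side. The stop plate that it has to meet is the steel plate, 44 mm wide and 6 mm thick, on the outer tube's +y end; its face is at jig y = +6 mm minus the end stop's travel.
- bar_end (a point): Centre of the bar's -y end face, the one that is to touch the stop plate.
- bar_tail (a point): Middle of the upper edge of the bar's +y end face (28 mm above the jig's underside), the end to push on.
- done_bar1: Drilled copper bar beside the jig, 20 x 180 x 16 mm, leave alone.
- done_bar2: Another drilled copper bar beside the jig, leave alone.
- chuck_key: Steel chuck key with a cross bar, 85 mm long, lying beside the jig, leave alone.
- try_square: Small engineer's square, lying on the robot's side of the jig, leave alone.
- hammer: Hammer lying left of the jig, leave alone.
- oiler: Red oil can, 64 mm wide with a thin spout, right of the jig, leave alone.
- brass_block: Brass block 50 x 75 x 25 mm right of the jig, leave alone.
Things that resemble listed ones, but are neither listed nor needed, are in the scene too. Leave any turquoise or white look-alike of the bar alone.

How it is judged:
By the outcome, as a careful person would: the job done as asked, in the order asked, and still so for the second after the job is handed in, with the robot touching nothing.
It also fails if it takes over 50 s, if anything falls off the work surface, if the arm or the gripper's body presses on something with over 40 N, if the wrist force passes 120 N, or if a joint passes its speed limit or range.

## Robot

A 7-joint arm with a two-finger parallel gripper is mounted at the origin on the work surface. World frame = base frame: x ahead of the robot, y to its left, z up, the work surface at z = 0. Lengths are in m, angles in rad, forces in N, time in s.
With the tool pointing down it reaches from about 0.4 to 0.85 m from the base axis. Payload 10.4 kg.
Tool frame: the origin (TCP) lies midway between the tips of the shut fingers; the grasp point (between the pads) lies 19 mm behind it; z points along the fingers, y is the line along which they close (so a half turn about z gives the same grasp; the last joint's range is limited). The gripper opens to 87 mm and grips with 3 to 60 N. Pads are 19 mm wide; open, the fingers measure 117 mm over their backs; the gripper's body (75 mm by 190 mm) begins 51 mm behind the grasp point.
Start: joints at [-1.353, 0.332, -0.065, 1.46, 0.022, 1.35, -0.088], TCP at [0.149, 0.607, 0.223] pointing down, gripper open.
Joint ranges: [-2.6, 2.6], [-0.5, 2.12], [-1.47, 1.34], [0.16, 2.42], [-1.27, 4.41], [0.06, 2.06], [-2.6, 2.6]. Speed limits (rad/s): [2.22, 2.22, 2.79, 2.79, 3.14, 3.14, 3.14].

## Interface

Orientations are given as a rotation vector (axis times angle).
In Python, from bench import arm gives the robot as it stands. The module is installed in compiled form; this text tells all that it offers.
- The arm moves only by the shell command python3 -m jog 'ROWS' [OPENING] [FORCE]. ROWS is JSON, a list of rows, each an object with "offset": the shift along the tool's x, y, z in cm, a list of three; "angular": the turn, a rotation vector about the tool's x, y, z in rad, a list of three. In form: [{"offset": [dx, dy, dz], "angular": [rx, ry, rz]}, ...]. A call has exactly 8 rows; each row is the pose to reach, as a shift and turn from the pose commanded when the call began, along the tool's axes at that moment; what a row does not reach only later rows make up. A row lasts 1/10 s, in which the tool goes at most 50 mm and 8.59 degrees, less where a joint would pass 70% of its speed; a pose out of reach is approached as far as the arm can. A call with a gripper value outside its range is refused whole. OPENING is the opening, from 0 (shut) to 1 (fully open), set as the call begins (- or left out, the last holds). The fingers move at their own pace and stop on an object; FORCE is the grip in N (left out, the last holds). Time passes only in rows, so rows that repeat a pose let the fingers close, or fill a call up. It gives the time, the measured TCP pose, the force, the opening and the grip force at its end, in the units of the state.
- arm.sense(): the state, without advancing time (a new reading comes with each control period).
- arm.get_image(name): name is "scene" or "top" or "wrist"; returns a dict with "image" (480x640x3 uint8, red, green, blue), "depth" (480x640 float32, m along the optical axis (not along the pixel's ray), 0 where there is no reading), "fov_y" (degrees; the focal length in pixels is half the picture's height over the tangent of half this angle, whatever the lens; pixels are square), "cx", "cy" (the principal point, pixels), "rvec" (rotation vector, rad) and "tvec" (3), from world to camera coordinates, as OpenCV has them. Camera axes: x right, y down, z forward; pixel columns grow to the right and rows downward; lengths in m; the calibration is good to about 2 mm. A picture is of the moment at which its call begins.
- arm.job_done(): hands the job in; it is judged then, once.
The state is a dict: "clock": time; "joints": joint angles; "joint_velocities": joint speeds; "effort": joint torques, N m; "tcp_pos": TCP position; "tool_rot": TCP orientation; "force": force on the tool from outside, world axes, zero at the start; "ft_torque": the same for the moment, N m; "opening": opening from 0.0 (shut) to 1.0 (fully open); "finger_force": force on a finger pad.
Only numpy, scipy, OpenCV 4.12 (cv2) and the standard library are available. Lean on these libraries where they do the work, as an engineer would, in place of code of your own. Each camera call takes 0.05 s, during which the arm holds its last target. There are 200 camera calls.

## Working session

There is one attempt and no reset: what is moved stays moved. The work goes in short steps, Python scripts to look and compute and a shell command to move; the robot and the scene stay as the last step left them, time stands still between calls to the robot, and variables do not carry over. Pictures are saved under pics/ and viewed, at most 10 in all, crops included, and the job is handed in when it is done.

```bash
mkdir -p pics; cat > h.py <<'E'
import numpy as np, cv2
from bench import arm
def cap(n):
    d=arm.get_image(n); d['f']=240/np.tan(np.radians(d['fov_y'])/2); d['R']=cv2.Rodrigues(np.array(d['rvec'],float))[0]; d['t']=np.array(d['tvec'],float).ravel(); return d
def world(d,u,v,z=None):
    r=np.array([(u-d['cx'])/d['f'],(v-d['cy'])/d['f'],1.])
    o=-d['R'].T@d['t']; w=d['R'].T@r
    if z is not None: return o+w*(z-o[2])/w[2]
    return o+w*d['depth'][int(v),int(u)]
def save(d,n): cv2.imwrite('pics/'+n,d['image'][:,:,::-1])
def cloud(d):
    v,u=np.mgrid[:480,:640]; z=d['depth']
    P=np.stack([(u-d['cx'])/d['f']*z,(v-d['cy'])/d['f']*z,z],-1)-d['t']
    return P@d['R']
E
python3 - <<'E'
from h import *
import pickle
D={}
for n in('top','scene'):
    d=cap(n);save(d,n+'1.png');D[n]=d;print(n,d['fov_y'],d['cx'],d['cy'],-d['R'].T@d['t'],(d['depth']>0).mean())
pickle.dump(D,open('d.pkl','wb'))
s=arm.sense();print(s)
E
```

```text
top 54.588542040821544 316.7014451765611 246.40253062045014 [ 0.27814023 -0.01848047  1.26002814] 0.9958040364583334
scene 51.67024822405273 320.6226470169207 237.40593454662414 [ 0.97821594 -0.87246658  0.71477939] 0.995888671875
{'clock': 0.1, 'joints': array([-1.3526036 ,  0.33280039, -0.06469747,  1.46086442,  0.02160893,
        1.34993399, -0.08852756]), 'joint_velocities': array([ 3.10958182e-05, -6.31543066e-04, -3.93289422e-04, -3.24047229e-03,
        1.46080028e-03, -1.04668020e-04, -2.16294639e-04]), 'effort': array([ 8.01752340e-04, -6.24548793e+01,  2.40345503e-02, -3.90711808e+01,
       -6.16313308e-02,  3.67171294e-02,  5.54238136e-05]), 'tcp_pos': array([0.14896818, 0.60661432, 0.2218353 ]), 'tool_rot': array([-3.77326154e-01, -3.11876245e+00,  2.05375948e-03]), 'force': array([-0.44786746, -0.33301274,  0.81524559]), 'ft_torque': array([0.0231309 , 0.00299557, 0.10634942]), 'finger_force': 0.0, 'opening': 1.0015422102994564}
```

View pics/top1.png

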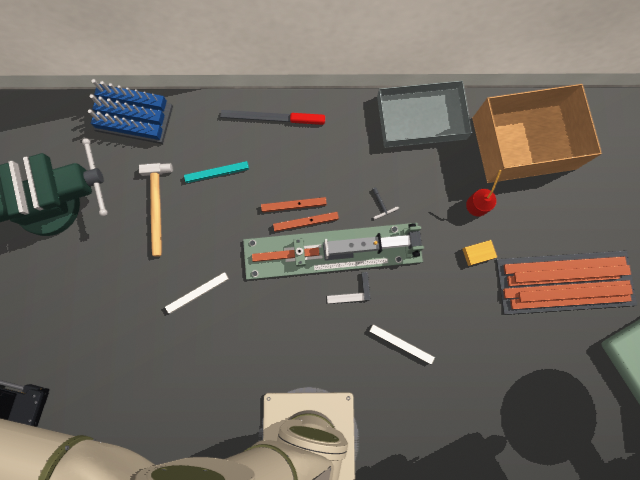

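View pics/scene1.png

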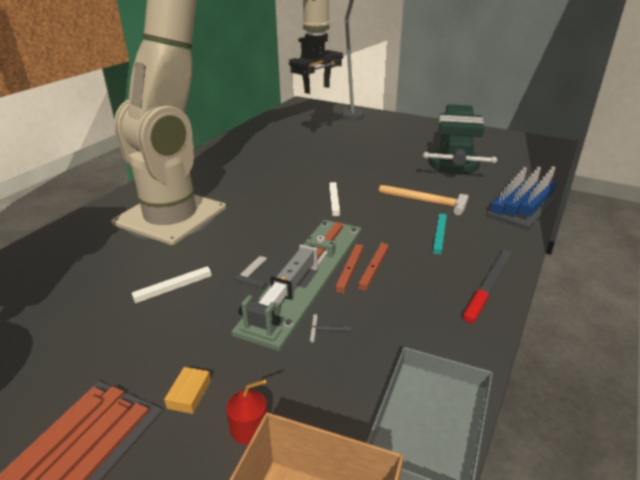

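Top view: the jig spans about (245,255) to (422,245), with the bracket at right (417,238), the collar at about (378,243) and the nest bar at (285,254). The other copper bars, (293,205), (305,221) and the stack at (568,283), lie off the jig. Only the one at (285,254) lies between the rails, so that is the bar. Next: an enlarged crop and the jig frame.

```bash
python3 - <<'E'
from h import *
import pickle
D=pickle.load(open('d.pkl','rb'))
d=D['top'];P=cloud(d);im=d['image'].astype(int)
hsv=cv2.cvtColor(d['image'],cv2.COLOR_RGB2HSV)
m=((hsv[...,0]>40)&(hsv[...,0]<85)&(hsv[...,1]>35)).astype(np.uint8)
m[:,:235]=0;m[:,430:]=0;m[:215]=0;m[290:]=0
m2=(m>0)&(P[...,2]<.02)
print(m2.sum(), hsv[235:280:4,250:252].reshape(-1,3)[:4])
# rays onto z=.012
vv,uu=np.nonzero(m2)
Q=np.array([world(d,u,v,.012)[:2] for u,v in zip(uu,vv)])
r=cv2.minAreaRect((Q*1000).astype(np.float32));print(r)
print('plate z',np.median(P[m2][:,2]))
c=d['image'][210:295,235:435];cv2.imwrite('pics/c1.png',cv2.resize(c,None,fx=4,fy=4,interpolation=cv2.INTER_CUBIC)[:,:,::-1])
E
```

```text
1241 [[ 23  11  93]
 [ 24  14  94]
 [ 56  32 158]
 [ 56  32 157]]
((488.1923828125, -66.20793151855469), (109.56554412841797, 475.8997497558594), 5.231844902038574)
plate z 0.011492659648925336
```

View pics/c1.png

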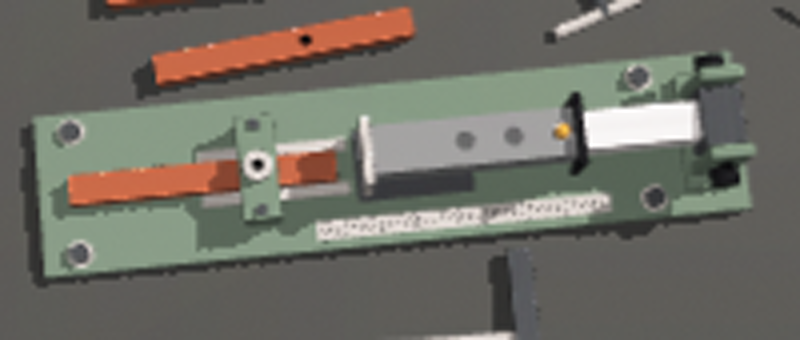

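The crop shows the nest bar (copper) under the bridge from (70,188) to (337,165) and the stop plate at (367,155). The brass button is at (562,130), the collar at (577,132) and the bracket at right. The fitted rectangle is 110 x 476 mm, so it matches the jig. Jig yaw is 5.2°, origin about (0.487,-0.051).

```bash
cat >> h.py <<'E'
from scipy.spatial.transform import Rotation as Ro
O=np.array([.4868,-.0513]);yaw=np.radians(5.23)
def J(x,y,z):
    c,s=np.cos(yaw),np.sin(yaw);return np.array([O[0]+c*x-s*y,O[1]+s*x+c*y,z])
def toJ(p):
    c,s=np.cos(yaw),np.sin(yaw);q=np.asarray(p)[...,:2]-O;return np.stack([c*q[...,0]+s*q[...,1],-s*q[...,0]+c*q[...,1],np.asarray(p)[...,2]],-1)
def go(p,a=None):
    a=yaw+np.pi/2 if a is None else a
    s=arm.sense();R=Ro.from_rotvec(s['tool_rot']);p0=np.array(s['tcp_pos'])
    x=np.array([np.cos(a),np.sin(a),0]);z=np.array([0,0,-1.]);T=Ro.from_matrix(np.stack([x,np.cross(z,x),z],1))
    print('off cm',np.round(R.inv().apply(p-p0)*100,2),'ang',np.round((R.inv()*T).as_rotvec(),4))
def st():
    s=arm.sense();print(s['clock'],'tcpJ mm',np.round(toJ(s['tcp_pos'])*1000,1),'F jig',np.round(Ro.from_euler('z',-yaw).apply(s['force']),2),'op',round(s['opening'],2))
E
python3 - <<'E'
from h import *
go(np.array([.45,.25,.24]));go(J(0,-.10,.22))
import pickle
D=pickle.load(open('d.pkl','rb'))
P=cloud(D['top'])
for n,u,v in(('tail',254,257),('barend',317,251),('button',375,242),('tube',350,246)):print(n,toJ(P[v,u])*1000)
E
```

```text
off cm [-37.74 -27.46  -1.78] ang [-1.1000e-03  9.0000e-04  1.2387e+00]
off cm [-51.76 -65.29   0.27] ang [-1.1000e-03  9.0000e-04  1.2387e+00]
tail [1.23196844e-01 1.96875225e+02 2.73712097e+01]
barend [ 0.19314369 27.21573562 25.47917284]
button [   0.74293261 -123.70831068   75.59920297]
tube [  2.98094447 -61.5300727   38.04407631]
```

```bash
python3 -m jog '[{"offset":[-3.8,-2.8,-0.2],"angular":[0,0,0.145]},{"offset":[-7.6,-5.6,-0.4],"angular":[0,0,0.29]},{"offset":[-11.4,-8.4,-0.6],"angular":[0,0,0.435]},{"offset":[-15.2,-11.2,-0.8],"angular":[0,0,0.58]},{"offset":[-19,-14,-1],"angular":[0,0,0.725]},{"offset":[-22.8,-16.8,-1.2],"angular":[0,0,0.87]},{"offset":[-26.6,-19.6,-1.4],"angular":[0,0,1.015]},{"offset":[-30.4,-22.4,-1.5],"angular":[0,0,1.16]}]' 0 20; python3 -c "
from h import *
st();go(J(0,-.08,.2))"
```

```text
clock: 0.9
tcp_pos: [0.3917, 0.3152, 0.2376]
tool_rot: [-2.032, -2.396, -0.0]
force: [0.5, -0.2, -0.3]
opening: 0.351
finger_force: 0.0
0.9 tcpJ mm [-61.3 373.6 237.6] F jig [ 0.5  -0.26 -0.28] op 0.35
off cm [-45.69   2.81   3.75] ang [-0.     -0.0003  0.0728]
```

```bash
python3 -m jog '[{"offset":[-4.9,0.3,0.4],"angular":[0,0,0.07]},{"offset":[-9.8,0.7,0.8],"angular":[0,0,0.073]},{"offset":[-14.7,1.1,1.2],"angular":[0,0,0.073]},{"offset":[-19.6,1.4,1.6],"angular":[0,0,0.073]},{"offset":[-24.5,1.7,2],"angular":[0,0,0.073]},{"offset":[-29.4,2,2.4],"angular":[0,0,0.073]},{"offset":[-34.3,2.4,2.8],"angular":[0,0,0.073]},{"offset":[-39.2,2.7,3.2],"angular":[0,0,0.073]}]'; python3 - <<'E'
from h import *
st();d=cap('wrist');save(d,'w1.png');print(d['fov_y'],toJ(-d['R'].T@d['t']),d['R'][2])
E
```

```text
clock: 1.7
tcp_pos: [0.4838, -0.0668, 0.2055]
tool_rot: [2.111, 2.327, 0.001]
force: [0.2, 0.8, -0.1]
opening: 0.01
finger_force: 0.0
1.7 tcpJ mm [ -4.4 -15.1 205.5] F jig [ 0.27  0.76 -0.12] op 0.01
66.79495949164284 [-0.00529776  0.05286485  0.36689899] [ 0.02508881 -0.24595477 -0.96895655]
```

View pics/w1.png

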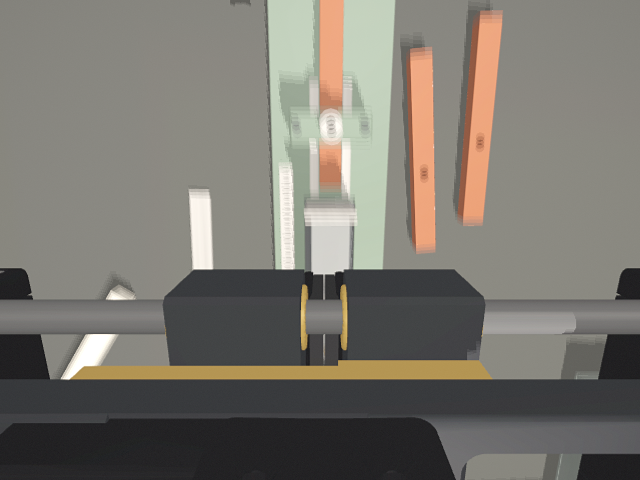

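The wrist view shows the bar at (332,100), the bush at (330,125) and the stop plate at (330,212). The fingers hide the button, so I back off towards the bracket to see it.

```bash
python3 -m jog '[{"offset":[-4.8,-0.1,0],"angular":[0,0,0]},{"offset":[-9.6,-0.2,0],"angular":[0,0,0]},{"offset":[-14.4,-0.4,0],"angular":[0,0,0]},{"offset":[-19,-0.4,0],"angular":[0,0,0]},{"offset":[-19,-0.4,0],"angular":[0,0,0]},{"offset":[-19,-0.4,0],"angular":[0,0,0]},{"offset":[-19,-0.4,0],"angular":[0,0,0]},{"offset":[-19,-0.4,0],"angular":[0,0,0]}]'; python3 - <<'E'
from h import *
import pickle
st();d=cap('wrist');save(d,'w2.png');pickle.dump(d,open('w2.pkl','wb'))
P=toJ(cloud(d))
m=(abs(P[...,0])<.012)&(P[...,1]>-.11)&(P[...,1]<.0)&(P[...,2]>.05)&(P[...,2]<.09)
print('tube top z',np.median(P[m][:,2]),m.sum())
hsv=cv2.cvtColor(d['image'],cv2.COLOR_RGB2HSV)
b=(hsv[...,0]>12)&(hsv[...,0]<32)&(hsv[...,1]>120)&(abs(P[...,1]+.125)<.03)&(abs(P[...,0])<.03)&(P[...,2]>.05)&(P[...,2]<.095)
v,u=np.nonzero(b);print(len(u),u.mean(),v.mean(),u.min(),u.max(),v.min(),v.max(),np.median(P[b],0),P[b].max(0))
for h in(.068,.071,.074):print(toJ(world(d,(u.min()+u.max())/2,(v.min()+v.max())/2,h)))
E
```

```text
clock: 2.55
tcp_pos: [0.4986, -0.2527, 0.2054]
tool_rot: [-2.108, -2.329, -0.001]
force: [-0.2, -0.4, 0.5]
opening: 0.002
finger_force: 0.0
2.55 tcpJ mm [  -6.6 -201.7  205.4] F jig [-0.24 -0.33  0.46] op 0.0
tube top z 0.06881514431056453 3321
105 333.8095238095238 136.98095238095237 329 339 132 143 [ 0.00062308 -0.12548835  0.07363365] [ 0.00466534 -0.12164066  0.07586375]
[ 0.00083972 -0.12569498  0.068     ]
[ 0.0007556  -0.12577587  0.071     ]
[ 0.00067148 -0.12585676  0.074     ]
```

View pics/w2.png

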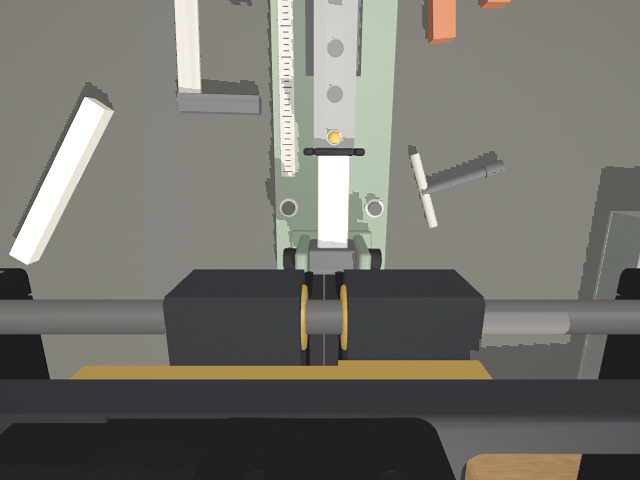

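The wrist view shows the button at (334,137), the collar at (334,152), the next holes at (335,94) and (335,48), and the bracket at (333,257). The tube top is about 69 mm up and the button at jig (0.7,-125.7), which agrees with the frame.

```bash
python3 -c "
from h import *
go(J(.0007,-.121,.09))"
```

```text
off cm [ 8.06  0.79 11.56] ang [ 0.0004 -0.0009  0.0081]
```

```bash
python3 -m jog '[{"offset":[2.7,0.3,3.5],"angular":[0,0,0.008]},{"offset":[5.4,0.55,7],"angular":[0,0,0.008]},{"offset":[8,0.8,9.5],"angular":[0,0,0.008]},{"offset":[8.06,0.8,11],"angular":[0,0,0.008]},{"offset":[8.06,0.8,11.56],"angular":[0,0,0.008]},{"offset":[8.06,0.8,11.56],"angular":[0,0,0.008]},{"offset":[8.06,0.8,11.56],"angular":[0,0,0.008]},{"offset":[8.06,0.8,11.56],"angular":[0,0,0.008]}]'; python3 -c "
from h import *
st();go(J(.0007,-.121,.071))"
```

```text
clock: 3.4
tcp_pos: [0.4989, -0.1742, 0.0909]
tool_rot: [2.121, 2.316, 0.001]
force: [-0.4, -0.6, 0.8]
opening: -0.0
finger_force: 0.0
3.4 tcpJ mm [   0.8 -123.5   90.9] F jig [-0.49 -0.59  0.76] op -0.0
off cm [ 0.25 -0.02  1.99] ang [ 0.0016  0.0004 -0.0034]
```

```bash
python3 -m jog '[{"offset":[0.25,0,0],"angular":[0,0,-0.003]},{"offset":[0.25,0,0.4],"angular":[0,0,-0.003]},{"offset":[0.25,0,0.8],"angular":[0,0,-0.003]},{"offset":[0.25,0,1.2],"angular":[0,0,-0.003]},{"offset":[0.25,0,1.5],"angular":[0,0,-0.003]},{"offset":[0.25,0,1.8],"angular":[0,0,-0.003]},{"offset":[0.25,0,1.8],"angular":[0,0,-0.003]},{"offset":[0.25,0,1.8],"angular":[0,0,-0.003]}]'; python3 -c "
from h import *
st()"
```

```text
clock: 4.2
tcp_pos: [0.4981, -0.1708, 0.072]
tool_rot: [-2.117, -2.321, 0.0]
force: [-1.7, 1.2, 4.1]
opening: 0.005
finger_force: 1.9
4.2 tcpJ mm [   0.3 -120.1   72. ] F jig [-1.55  1.39  4.13] op 0.0
```

```bash
python3 -m jog '[{"offset":[0,0,0.05],"angular":[0,0,0]},{"offset":[0,0,0.1],"angular":[0,0,0]},{"offset":[0,0,0.15],"angular":[0,0,0]},{"offset":[0,0,0.2],"angular":[0,0,0]},{"offset":[0,0,0.2],"angular":[0,0,0]},{"offset":[0,0,0.2],"angular":[0,0,0]},{"offset":[0,0,0.2],"angular":[0,0,0]},{"offset":[0,0,0.2],"angular":[0,0,0]}]'; python3 -c "
from h import *
st()"
```

```text
clock: 5.0
tcp_pos: [0.4981, -0.1708, 0.07]
tool_rot: [-2.117, -2.321, -0.0]
force: [-3.5, 1.3, 6.3]
opening: 0.01
finger_force: 3.1
5.0 tcpJ mm [   0.4 -120.1   70. ] F jig [-3.39  1.59  6.29] op 0.01
```

The side force and slight finger opening show the dome wedging into the seam between the fingers. I lift, shift 5 mm sideways so that one solid fingertip bears on it, and grip harder.

```bash
python3 -m jog '[{"offset":[0,0,-0.5],"angular":[0,0,0]},{"offset":[0,0,-1],"angular":[0,0,0]},{"offset":[0,0.5,-1],"angular":[0,0,0]},{"offset":[0,0.5,-0.8],"angular":[0,0,0]},{"offset":[0,0.5,-0.5],"angular":[0,0,0]},{"offset":[0,0.5,-0.25],"angular":[0,0,0]},{"offset":[0,0.5,0],"angular":[0,0,0]},{"offset":[0,0.5,0],"angular":[0,0,0]}]' 0 50; python3 -c "
from h import *
st()"
```

```text
clock: 5.8
tcp_pos: [0.5035, -0.1703, 0.0701]
tool_rot: [2.117, 2.321, 0.001]
force: [1.3, 1.2, 4.6]
opening: 0.003
finger_force: 2.2
5.8 tcpJ mm [   5.8 -120.    70.1] F jig [1.42 1.09 4.61] op 0.0
```

```bash
python3 -m jog '[{"offset":[0,0,0.03],"angular":[0,0,0]},{"offset":[0,0,0.06],"angular":[0,0,0]},{"offset":[0,0,0.1],"angular":[0,0,0]},{"offset":[0,0,0.1],"angular":[0,0,0]},{"offset":[0,0,0.1],"angular":[0,0,0]},{"offset":[0,0,0.1],"angular":[0,0,0]},{"offset":[0,0,0.1],"angular":[0,0,0]},{"offset":[0,0,0.1],"angular":[0,0,0]}]'; python3 -c "
from h import *
st()"
```

```text
clock: 6.6
tcp_pos: [0.5036, -0.1704, 0.0699]
tool_rot: [2.117, 2.321, 0.002]
force: [-3.7, 3.0, 16.9]
opening: 0.001
finger_force: 8.4
6.6 tcpJ mm [   5.8 -120.1   69.9] F jig [-3.41  3.36 16.88] op 0.0
```

The tube top is found at z = 69.9 mm, so the button is flush. I ease the pressure and move up to the collar.

```bash
python3 -m jog '[{"offset":[0,0,-0.06],"angular":[0,0,0]},{"offset":[-0.1,0,-0.06],"angular":[0,0,0]},{"offset":[-0.2,0,-0.06],"angular":[0,0,0]},{"offset":[-0.3,0,-0.06],"angular":[0,0,0]},{"offset":[-0.35,0,-0.06],"angular":[0,0,0]},{"offset":[-0.35,0,-0.06],"angular":[0,0,0]},{"offset":[-0.35,0,-0.06],"angular":[0,0,0]},{"offset":[-0.35,0,-0.06],"angular":[0,0,0]}]'; python3 -c "
from h import *
st()"
```

```text
clock: 7.4
tcp_pos: [0.5038, -0.1728, 0.07]
tool_rot: [-2.116, -2.321, -0.002]
force: [-1.8, 4.7, 11.5]
opening: 0.003
finger_force: 5.9
7.4 tcpJ mm [   5.9 -122.6   70. ] F jig [-1.36  4.82 11.46] op 0.0
```

```bash
python3 -m jog '[{"offset":[-0.05,0,0],"angular":[0,0,0]},{"offset":[-0.1,0,0],"angular":[0,0,0]},{"offset":[-0.15,0,0],"angular":[0,0,0]},{"offset":[-0.2,0,0],"angular":[0,0,0]},{"offset":[-0.2,0,0],"angular":[0,0,0]},{"offset":[-0.2,0,0],"angular":[0,0,0]},{"offset":[-0.2,0,0],"angular":[0,0,0]},{"offset":[-0.2,0,0],"angular":[0,0,0]}]'; python3 -c "
from h import *
st()"
```

```text
clock: 8.2
tcp_pos: [0.5039, -0.1738, 0.0699]
tool_rot: [-2.114, -2.321, -0.003]
force: [-2.6, 8.0, 12.7]
opening: 0.005
finger_force: 6.9
8.2 tcpJ mm [   5.9 -123.6   69.9] F jig [-1.85  8.16 12.73] op 0.0
```

```bash
python3 -m jog '[{"offset":[-0.05,0,-0.02],"angular":[0,0,0]},{"offset":[-0.1,0,-0.03],"angular":[0,0,0]},{"offset":[-0.15,0,-0.03],"angular":[0,0,0]},{"offset":[-0.15,0,-0.03],"angular":[0,0,0]},{"offset":[-0.15,0,-0.03],"angular":[0,0,0]},{"offset":[-0.15,0,-0.03],"angular":[0,0,0]},{"offset":[-0.15,0,-0.03],"angular":[0,0,0]},{"offset":[-0.15,0,-0.03],"angular":[0,0,0]}]'; python3 -c "
from h import *
st()"
```

```text
clock: 9.0
tcp_pos: [0.5042, -0.1759, 0.07]
tool_rot: [-2.115, -2.321, -0.003]
force: [0.4, 5.1, 8.3]
opening: 0.008
finger_force: 4.2
9.0 tcpJ mm [   5.9 -125.7   70. ] F jig [0.83 5.03 8.25] op 0.01
```

```bash
python3 -m jog '[{"offset":[-0.05,0,0],"angular":[0,0,0]},{"offset":[-0.1,0,0],"angular":[0,0,0]},{"offset":[-0.15,0,0],"angular":[0,0,0]},{"offset":[-0.2,0,0],"angular":[0,0,0]},{"offset":[-0.25,0,0],"angular":[0,0,0]},{"offset":[-0.3,0,0],"angular":[0,0,0]},{"offset":[-0.3,0,0],"angular":[0,0,0]},{"offset":[-0.3,0,0],"angular":[0,0,0]}]'; python3 - <<'E'
from h import *
st();d=cap('scene')
c=d['image'][205:355,225:375];cv2.imwrite('pics/s2.png',cv2.resize(c,None,fx=4,fy=4,interpolation=cv2.INTER_CUBIC)[:,:,::-1])
E
```

```text
clock: 9.8
tcp_pos: [0.5043, -0.1776, 0.0699]
tool_rot: [-2.113, -2.321, -0.004]
force: [-2.7, 10.7, 11.2]
opening: 0.004
finger_force: 6.9
9.8 tcpJ mm [   5.9 -127.3   69.9] F jig [-1.69 10.9  11.22] op 0.0
```

View pics/s2.png

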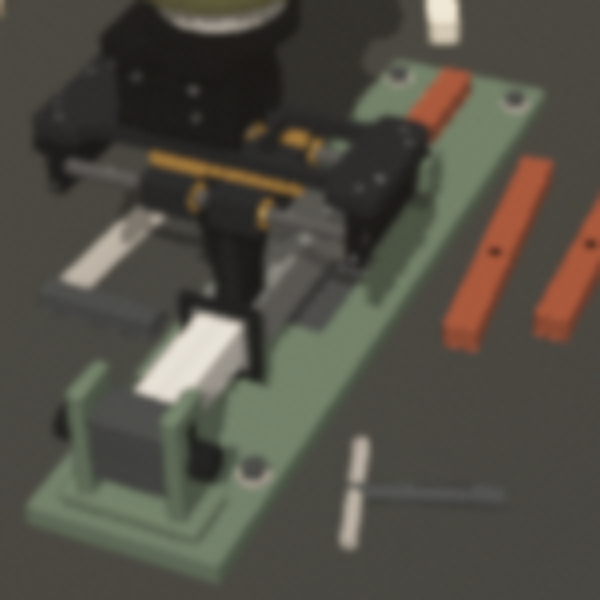

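The finger is on the tube behind the collar (about (235,280) in the crop). I keep pushing.

```bash
python3 -m jog '[{"offset":[-0.05,0,0],"angular":[0,0,0]},{"offset":[-0.1,0,0],"angular":[0,0,0]},{"offset":[-0.15,0,0],"angular":[0,0,0]},{"offset":[-0.2,0,0],"angular":[0,0,0]},{"offset":[-0.2,0,0],"angular":[0,0,0]},{"offset":[-0.2,0,0],"angular":[0,0,0]},{"offset":[-0.2,0,0],"angular":[0,0,0]},{"offset":[-0.2,0,0],"angular":[0,0,0]}]'; python3 -c "
from h import *
st()"
```

```text
clock: 10.65
tcp_pos: [0.5047, -0.1819, 0.07]
tool_rot: [2.116, 2.322, 0.002]
force: [0.9, 3.0, 6.3]
opening: 0.003
finger_force: 3.8
10.65 tcpJ mm [   5.9 -131.7   70. ] F jig [1.15 2.95 6.31] op 0.0
```

It rode over: the force dropped and the finger jumped 4.4 mm. I lift 2 mm and slide on 20 mm.

```bash
python3 -m jog '[{"offset":[-0.2,0,-0.2],"angular":[0,0,0]},{"offset":[-0.5,0,-0.2],"angular":[0,0,0]},{"offset":[-0.8,0,-0.2],"angular":[0,0,0]},{"offset":[-1.1,0,-0.2],"angular":[0,0,0]},{"offset":[-1.4,0,-0.2],"angular":[0,0,0]},{"offset":[-1.7,0,-0.2],"angular":[0,0,0]},{"offset":[-1.9,0,-0.2],"angular":[0,0,0]},{"offset":[-1.9,0,-0.2],"angular":[0,0,0]}]'; python3 - <<'E'
from h import *
st()
d=cap('wrist');save(d,'w3.png')
E
```

```text
clock: 11.45
tcp_pos: [0.5055, -0.202, 0.0716]
tool_rot: [2.118, 2.32, -0.001]
force: [-0.3, -0.5, 0.1]
opening: 0.007
finger_force: 0.0
11.45 tcpJ mm [   4.9 -151.8   71.6] F jig [-0.31 -0.46  0.07] op 0.01
```

View pics/w3.png

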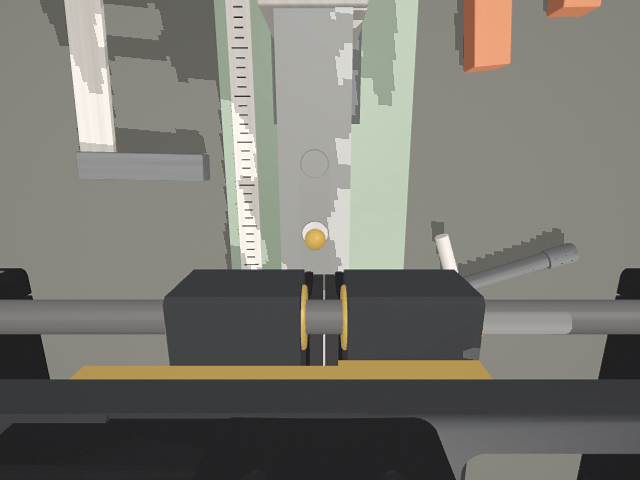

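The view shows the button up in a hole at (315,237), with only one hole left, at (315,163), before the stop plate at (315,3). So it is in the middle hole. I confirm this by the hole's position and compute the retreat and the approach to the tail.

```bash
python3 - <<'E'
from h import *
d=cap('wrist')
for u,v in((315,163),(315,237)): print(toJ(world(d,u,v,.07))*1000, toJ(world(d,u,v))*1000)
P=toJ(cloud(d));m=(abs(P[...,0])<.015)&(P[...,2]>.05)&(P[...,1]>-.06);print('plate y',P[m][:,1].min(),P[m][:,1].max(),P[m][:,2].max())
b=(abs(P[...,0])<.008)&(abs(P[...,1]+.125)<.01);print('button z',np.percentile(P[b][:,2],[50,95,99]))
go(J(0,-.05,.15)); go(J(0,.22,.12))
E
```

```text
[  0.90312369 -90.25385377  70.        ] [  0.21147818 -91.47295968  40.16274461]
[   0.70482622 -123.66441117   70.        ] [   0.79077476 -122.79863398   73.52295966]
plate y -0.059953825172181494 -0.027335616145335813 0.07444767036398246
button z [0.176658   0.19098947 0.19185799]
off cm [10.16 -0.5  -7.83] ang [-0.0005  0.0005 -0.0001]
off cm [37.16 -0.5  -4.85] ang [-0.0005  0.0005 -0.0001]
```

```bash
python3 -m jog '[{"offset":[0.2,0,-3],"angular":[0,0,0]},{"offset":[0.3,-0.1,-7],"angular":[0,0,0]},{"offset":[4.5,-0.2,-8],"angular":[0,0,0]},{"offset":[9.4,-0.3,-8],"angular":[0,0,0]},{"offset":[14.3,-0.5,-8],"angular":[0,0,0]},{"offset":[19.2,-0.5,-8],"angular":[0,0,0]},{"offset":[24.1,-0.5,-8],"angular":[0,0,0]},{"offset":[29,-0.5,-8],"angular":[0,0,0]}]'; python3 - <<'E'
from h import *
import pickle
st()
d=pickle.load(open('d.pkl','rb'))['top'];hsv=cv2.cvtColor(d['image'],cv2.COLOR_RGB2HSV)
m=((hsv[...,0]<12)&(hsv[...,1]>130)).astype(np.uint8);m[:240]=0;m[270:]=0;m[:,:240]=0;m[:,330:]=0
v,u=np.nonzero(m);Q=np.array([toJ(world(d,a,b,.028)) for a,b in zip(u,v)])*1000
print(np.percentile(Q,[0,2,98,100],axis=0))
go(J(0,.235,.11));go(J(0,.225,.019))
E
```

```text
clock: 12.35
tcp_pos: [0.4739, 0.0887, 0.1522]
tool_rot: [2.117, 2.321, 0.002]
force: [0.4, -0.5, 0.1]
opening: 0.006
finger_force: 0.0
12.35 tcpJ mm [-1.000e-01  1.406e+02  1.522e+02] F jig [ 0.33 -0.53  0.1 ] op 0.01
[[-10.86543377  23.78753763  28.        ]
 [-10.227035    26.82197995  28.        ]
 [  9.08312199 199.39739884  28.        ]
 [  9.7986079  202.33031888  28.        ]]
off cm [9.44 0.01 4.22] ang [ 0.001  -0.0005  0.0003]
off cm [ 8.43 -0.   13.32] ang [ 0.001  -0.0005  0.0003]
```

```bash
python3 -m jog '[{"offset":[4.8,0,0.5],"angular":[0,0,0]},{"offset":[8.8,0,3],"angular":[0,0,0]},{"offset":[8.8,0,7.5],"angular":[0,0,0]},{"offset":[8.8,0,11],"angular":[0,0,0]},{"offset":[8.8,0,12.7],"angular":[0,0,0]},{"offset":[8.6,0,13.1],"angular":[0,0,0]},{"offset":[8.4,0,13.1],"angular":[0,0,0]},{"offset":[8.4,0,13.1],"angular":[0,0,0]}]'; python3 -c "
from h import *
st()"
```

```text
clock: 13.15
tcp_pos: [0.4676, 0.1705, 0.022]
tool_rot: [2.117, 2.32, 0.003]
force: [0.0, 0.4, -0.3]
opening: 0.002
finger_force: 0.0
13.15 tcpJ mm [  1.1 222.6  22. ] F jig [ 0.08  0.36 -0.33] op 0.0
```

```bash
python3 -m jog '[{"offset":[-0.6,-0.1,0],"angular":[0,0,0]},{"offset":[-0.9,-0.1,0],"angular":[0,0,0]},{"offset":[-1.3,-0.1,0],"angular":[0,0,0]},{"offset":[-1.8,-0.1,0],"angular":[0,0,0]},{"offset":[-2.3,-0.1,0],"angular":[0,0,0]},{"offset":[-2.8,-0.1,0],"angular":[0,0,0]},{"offset":[-3.3,-0.1,0],"angular":[0,0,0]},{"offset":[-3.8,-0.1,0],"angular":[0,0,0]}]'; python3 -c "
from h import *
st()"; python3 -m jog '[{"offset":[-0.3,0,0],"angular":[0,0,0]},{"offset":[-0.6,0,0],"angular":[0,0,0]},{"offset":[-0.8,0,0],"angular":[0,0,0]},{"offset":[-1,0,0],"angular":[0,0,0]},{"offset":[-1.2,0,0],"angular":[0,0,0]},{"offset":[-1.4,0,0],"angular":[0,0,0]},{"offset":[-1.5,0,0],"angular":[0,0,0]},{"offset":[-1.6,0,0],"angular":[0,0,0]}]'; python3 -c "
from h import *
st()"
```

```text
clock: 13.95
tcp_pos: [0.4697, 0.1338, 0.0216]
tool_rot: [-2.116, -2.322, -0.004]
force: [-0.8, 5.5, 3.8]
opening: 0.01
finger_force: 2.7
13.95 tcpJ mm [-1.000e-01  1.859e+02  2.160e+01] F jig [-0.27  5.5   3.83] op 0.01
clock: 14.75
tcp_pos: [0.4712, 0.1181, 0.0215]
tool_rot: [-2.116, -2.322, -0.004]
force: [-0.7, 6.0, 4.6]
opening: 0.005
finger_force: 3.0
14.75 tcpJ mm [-1.000e-01  1.701e+02  2.150e+01] F jig [-0.1   6.07  4.56] op 0.01
```

```bash
python3 -m jog '[{"offset":[-0.1,0,0],"angular":[0,0,0]},{"offset":[-0.2,0,0],"angular":[0,0,0]},{"offset":[-0.3,0,0],"angular":[0,0,0]},{"offset":[-0.4,0,0],"angular":[0,0,0]},{"offset":[-0.45,0,0],"angular":[0,0,0]},{"offset":[-0.5,0,0],"angular":[0,0,0]},{"offset":[-0.5,0,0],"angular":[0,0,0]},{"offset":[-0.5,0,0],"angular":[0,0,0]}]'; python3 -c "
from h import *
st()"
```

```text
clock: 15.55
tcp_pos: [0.4716, 0.1131, 0.0215]
tool_rot: [-2.116, -2.322, -0.004]
force: [0.0, 5.7, 4.9]
opening: 0.002
finger_force: 3.0
15.55 tcpJ mm [-1.000e-01  1.651e+02  2.150e+01] F jig [0.54 5.68 4.86] op 0.0
```

```bash
python3 -m jog '[{"offset":[-0.04,0,0],"angular":[0,0,0]},{"offset":[-0.08,0,0],"angular":[0,0,0]},{"offset":[-0.12,0,0],"angular":[0,0,0]},{"offset":[-0.16,0,0],"angular":[0,0,0]},{"offset":[-0.2,0,0],"angular":[0,0,0]},{"offset":[-0.2,0,0],"angular":[0,0,0]},{"offset":[-0.2,0,0],"angular":[0,0,0]},{"offset":[-0.2,0,0],"angular":[0,0,0]}]'; python3 -c "
from h import *
st()"
```

```text
clock: 16.35
tcp_pos: [0.4718, 0.1114, 0.0215]
tool_rot: [-2.115, -2.322, -0.004]
force: [-1.0, 7.3, 5.0]
opening: 0.002
finger_force: 3.5
16.35 tcpJ mm [-1.000e-01  1.634e+02  2.150e+01] F jig [-0.3   7.39  4.97] op 0.0
```

```bash
python3 -m jog '[{"offset":[-0.03,0,0],"angular":[0,0,0]},{"offset":[-0.06,0,0],"angular":[0,0,0]},{"offset":[-0.1,0,0],"angular":[0,0,0]},{"offset":[-0.13,0,0],"angular":[0,0,0]},{"offset":[-0.15,0,0],"angular":[0,0,0]},{"offset":[-0.15,0,0],"angular":[0,0,0]},{"offset":[-0.15,0,0],"angular":[0,0,0]},{"offset":[-0.15,0,0],"angular":[0,0,0]}]'; python3 -c "
from h import *
st()"
```

```text
clock: 17.15
tcp_pos: [0.4719, 0.1104, 0.0215]
tool_rot: [-2.115, -2.322, -0.005]
force: [-0.8, 9.3, 4.6]
opening: 0.006
finger_force: 4.4
17.15 tcpJ mm [-1.000e-01  1.624e+02  2.150e+01] F jig [0.08 9.3  4.62] op 0.01
```

Force rose from 5.7 to 9.3 N as the motion stalled, so the bar is butted. I retreat and look from above.

```bash
python3 -m jog '[{"offset":[0.7,0,0],"angular":[0,0,0]},{"offset":[1.5,0,0],"angular":[0,0,0]},{"offset":[1.5,0,-4],"angular":[0,0,0]},{"offset":[1.5,0,-8.5],"angular":[0,0,0]},{"offset":[0,0,-13],"angular":[0,0,0]},{"offset":[-4,0,-15],"angular":[0,0,0]},{"offset":[-8.5,0,-15],"angular":[0,0,0]},{"offset":[-13,0,-15],"angular":[0,0,0]}]' >/dev/null; python3 -m jog '[{"offset":[-4.5,0,0],"angular":[0,0,0]},{"offset":[-9,0,0],"angular":[0,0,0]},{"offset":[-13,0,0],"angular":[0,0,0]},{"offset":[-15,0,0],"angular":[0,0,0]},{"offset":[-15,0,0],"angular":[0,0,0]},{"offset":[-15,0,0],"angular":[0,0,0]},{"offset":[-15,0,0],"angular":[0,0,0]},{"offset":[-15,0,0],"angular":[0,0,0]}]'; python3 - <<'E'
from h import *
st();d=cap('wrist');save(d,'w4.png')
P=toJ(cloud(d))
hsv=cv2.cvtColor(d['image'],cv2.COLOR_RGB2HSV)
c=(hsv[...,0]<14)&(hsv[...,1]>100)&(abs(P[...,0])<.007)&(P[...,2]>.02)&(P[...,2]<.035)
print('bar end y',P[c][:,1].min())
E
```

```text
clock: 18.75
tcp_pos: [0.4972, -0.169, 0.1707]
tool_rot: [-2.114, -2.323, -0.001]
force: [0.3, 0.3, -0.2]
opening: 0.006
finger_force: 0.0
18.75 tcpJ mm [  -0.3 -118.2  170.7] F jig [ 0.3   0.29 -0.24] op 0.01
bar end y -0.02357046665225033
```

View pics/w4.png

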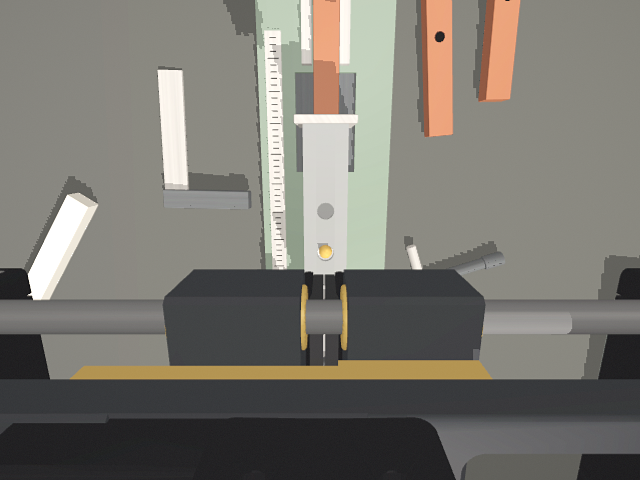

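The button is up in the middle hole at (325,252) and the bar is under the plate edge at (326,118). From here the plate hides the contact, so I take one look from the +y side.

```bash
python3 -m jog '[{"offset":[4,0,0],"angular":[0,0,0]},{"offset":[8,0,0],"angular":[0,0,0]},{"offset":[11,0,0],"angular":[0,0,0]},{"offset":[11,0,0],"angular":[0,0,0]},{"offset":[11,0,0],"angular":[0,0,0]},{"offset":[11,0,0],"angular":[0,0,0]},{"offset":[11,0,0],"angular":[0,0,0]},{"offset":[11,0,0],"angular":[0,0,0]}]'>/dev/null; python3 - <<'E'
from h import *
st();d=cap('wrist')
P=toJ(cloud(d))
hsv=cv2.cvtColor(d['image'],cv2.COLOR_RGB2HSV)
c=(hsv[...,0]<14)&(hsv[...,1]>100)&(abs(P[...,0])<.007)&(P[...,2]>.02)&(P[...,2]<.035)
print('bar end y',P[c][:,1].min())
p=(abs(P[...,0])<.02)&(P[...,2]>.033)&(P[...,2]<.066)&(P[...,1]>-.04)&(P[...,1]<-.01);print('plate face y',np.median(P[p][:,1]),p.sum())
x=d['image'][140:290,225:425];cv2.imwrite('pics/w5.png',cv2.resize(x,None,fx=4,fy=4,interpolation=cv2.INTER_CUBIC)[:,:,::-1])
E
```

```text
19.6 tcpJ mm [ -0.8 -10.4 170.8] F jig [ 0.08 -0.27 -0.26] op 0.01
bar end y -0.027413395612015806
plate face y -0.027643621518459862 589
```

View pics/w5.png

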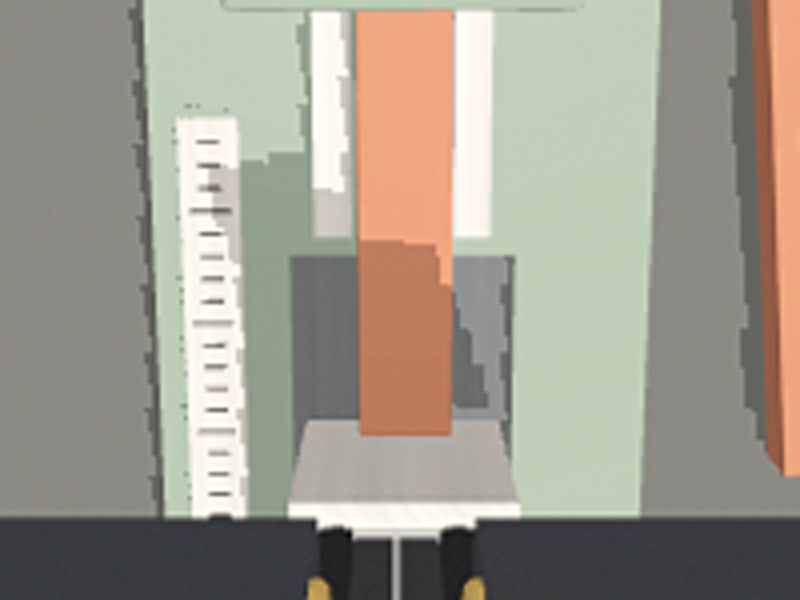

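The crop shows the bar's end (405,435) flush on the stop plate's face: -27.4 against -27.6 mm. The robot is touching nothing.

```bash
python3 -c "
from bench import arm
print(arm.job_done())"
```

```text
the job is handed in; nothing more can be done
None
```

The end stop is one hole shorter with the button up in the middle hole, the copper bar is butted against the stop plate, nothing else was touched, and the job was handed in at about 20 s.

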